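# Scan the padlock's stock label

### The job

Draw the hand scanner out of its holder and scan the bar label on the stand that carries the padlock: turn the scanner so that its nose points squarely at the middle of that label from about 9 cm away, with the wide side of the nose level so that the scan line crosses the bars. Hold it there in the air, steady, and finish while still holding it aimed. Touch neither label stand, and leave everything else on the bench where it is.

Things in the scene. Friction and masses are not known exactly. Their poses are not given: they have to be found in the camera images.
- scanner: bar-shaped hand scanner, 155 mm long, 0.11 to 0.22 kg, nose down in the holder. Origin: centre of the nose face (scan window); z runs from nose to butt, it looks along -z. Head 28 mm thick (x), 48 wide (y) to z = 44 mm, neck to 57; straight grey handle 24 (x) x 34 mm (y) from z = 57 to 155. Scan line along y. Either end of x or y will do
- holder: fixed desk holder: steel base 90 (x) x 100 (y) x 8 mm, origin at the centre of its underside; upright grey pocket, inside 32 (x) x 52 (y) mm, open at the top, floor 8 mm and rim 56 mm above the bench. The scanner stands in it with the same axes, nose on the pocket floor: raise it over 48 mm to clear
- padlock_stand: fixed aluminium stand, base 140 (x) x 86 (y) x 6 mm, origin at the centre of its underside, +x from front to rear. At the rear a label plate slopes up and back at 37 degrees, top 51 mm above the bench; in front of it is a shallow tray (rim 17 mm above the bench) in which the padlock lies
- padlock_label (a point): on the padlock's stand: centre of the white 66 x 42 mm bar label, 34 mm above the bench; z = outward normal of the label (37 degrees from vertical, toward the front of its stand), y = level, along the label's length and across its bars, x = up the slope, along the bars
- cylinder_stand: fixed aluminium stand, base 140 (x) x 86 (y) x 6 mm, origin at the centre of its underside, +x from front to rear. At the rear a label plate slopes up and back at 37 degrees, top 51 mm above the bench; in front of it is a shallow tray (rim 17 mm above the bench) in which the lock cylinder lies
- cylinder_label (a point): on the other stand: centre of the white 66 x 42 mm bar label, 34 mm above the bench; z = outward normal of the label (37 degrees from vertical, toward the front of its stand), y = level, along the label's length and across its bars, x = up the slope, along the bars
- padlock: brass padlock, 59 x 40 x 15 mm, a block with a shackle, lying in the tray of its stand; origin at the centre of its underside
- cylinder: brass lock cylinder, 33 x 67 x 17 mm, a bar of double-lobed profile with a cam in the middle, lying in the tray of its stand; origin at the centre of its underside
- screwdriver_small: small screwdriver lying on the bench, 22 x 150 x 22 mm, to be left alone; origin at the centre of its underside
- tape_roll: roll of tape lying flat, 100 mm across, 24 mm high, to be left alone; origin at the centre of its underside
- eye_loupe: black eye loupe, 39 mm across, 34 mm high, to be left alone; origin at the centre of its underside
Things that resemble listed ones, but are neither listed nor needed, are in the scene too. What is meant by the scanner is not yellow, and is the smaller of those in its own colour.

How it is judged:
By the outcome, as a careful person would: the job done as asked, in the order asked, and still so for the second after the job is handed in, while the arm keeps its last pose, push and grip.
It also fails if it takes over 35 s, if anything falls off the work surface, if the arm or the gripper's body presses on something with over 40 N, if the wrist force passes 120 N, or if a joint passes its speed limit or range.

### The arm

A 6-joint arm with a two-finger parallel gripper is mounted at the origin on a cart in front of the work surface, level with it; the furniture and walls round the work are solid. World frame = base frame: x ahead of the robot, y to its left, z up, the work surface at z = 0. Lengths are in m, angles in rad, forces in N, time in s.
With the tool pointing down it reaches from about 0.35 to 0.975 m from the base axis. Payload 4.9 kg.
Tool frame: the origin (TCP) lies on the front face of the gripper's body, between the roots of the fingers; the fingertips stand ctrl.finger_overhang ahead of it and the grasp point (between the pads) lies 54 mm ahead of it (ctrl.finger_overhang is the distance from the TCP to the fingertips, in m); z points along the fingers, y is the line along which they close (so a half turn about z gives the same grasp; the last joint's range is limited). The gripper opens to 85 mm and grips with 20 to 120 N. Pads are 22 mm wide; open, the fingers measure 114 mm over their backs; the gripper's body (76 mm by 85 mm) begins 54 mm behind the grasp point. The pads swing forward as they close: fully open they stand 13 mm farther back than shut.
Start: joints at [1.188, 0.053, 1.613, -0, 1.476, -0.119], TCP at [0.163, 0.603, 0.304] pointing down, gripper open.
Joint ranges: [-3.01, 3.01], [-1.01, 2.22], [0.06, 2.58], [-1.02, 4.17], [0.09, 2.62], [-3.14, 3.14]. Speed limits (rad/s): [2.57, 2.57, 3.14, 3.14, 3.14, 3.14].

### API

Orientations are given as a rotation vector (axis times angle).
In Python, from station import ctrl, vision gives the robot as it stands. The module is installed in compiled form; this text tells all that it offers.
- The arm moves only by the tool drive_tool, never from a script. Its argument "rows" is a list of rows, each a list of 2 entries, a list of its own where there are three numbers: the shift along the tool's x, y, z in m, then the turn about the tool's z in rad. A call has 1 to 10 rows; each row shifts and turns the commanded pose from where the row before left it, along the tool's axes as they then stand; what a row does not reach is not made up. A row lasts 1/10 s, in which the tool goes at most 50 mm and 8.59 degrees, less where a joint would pass 70% of its speed; a pose out of reach is approached as far as the arm can. A call with a gripper value outside its range is refused whole. "jaw" is the closure, from 0 (fully open) to 1 (shut), set as the call begins (left out, the last holds). The fingers move at their own pace and stop on an object; "grip_force" is the grip in N (left out, the last holds). Time passes only in rows, so rows that do not move let the fingers close. It gives the time, the measured TCP pose, the force, the opening and the grip force at its end, in the units of the state.
- ctrl.get_obs(): the state, without advancing time (a new reading comes with each control period).
- vision.get_image(name): name is "scene" or "top"; returns a dict with "image" (400x640x3 uint8, blue, green, red), "vertical_fov" (degrees; the focal length in pixels is half the picture's height over the tangent of half this angle, whatever the lens; pixels are square), "cx", "cy" (the principal point, pixels), "R" (3x3) and "t" (3): a world point X has camera coordinates R X + t. Camera axes: x right, y down, z forward; pixel columns grow to the right and rows downward; lengths in m; the calibration is good to about 2 mm. A picture is of the moment at which its call begins. There is no depth.
- ctrl.finish_job(): hands the job in; it is judged then, once.
The state is a dict: "t": time; "q": joint angles; "dq": joint speeds; "effort": joint torques, N m; "tool_pos": TCP position; "tool_rot": TCP orientation; "contact_force": force on the tool from outside, world axes, zero at the start; "wrist_torque": the same for the moment, N m; "opening": finger opening in m; "grip_force": force on a finger pad.
Only numpy, scipy, OpenCV 4.12 (cv2) and the standard library are available. Lean on these libraries where they do the work, as an engineer would, in place of code of your own. Each camera call takes 0.05 s, during which the arm holds its last target. There are 200 camera calls.

## Working session

There is one attempt and no reset: what is moved stays moved. The work goes in short steps, Python scripts to look and compute and a tool call to move; the robot and the scene stay as the last step left them, time stands still between calls to the robot, and variables do not carry over. Pictures are saved under pics/ and viewed, at most 10 in all, crops included, and the job is handed in when it is done.

Besides the shell and the picture viewer there is one more tool, called after "Emit:" as a command line: name --argument value ..., lists and objects as JSON in quotes. drive_tool: Moves the arm, as the interface text tells. Its arguments: {"type":"object","properties":{"rows":{"type":"array","items":{"type":"array"}},"jaw":{"type":"number"},"grip_force":{"type":"number"}},"required":["rows"]}

```bash
mkdir -p pics; cat > h.py <<'E'
import numpy as np, cv2
from station import ctrl, vision
from scipy.spatial.transform import Rotation as Ro
def cam(n):
    d=vision.get_image(n); d['f']=200/np.tan(np.radians(d['vertical_fov'])/2); return d
def ray(d,u,v):
    R=np.array(d['R']);t=np.array(d['t']); c=-R.T@t
    return c, R.T@np.array([(u-d['cx'])/d['f'],(v-d['cy'])/d['f'],1])
def onz(d,u,v,z):
    c,r=ray(d,u,v); return c+r*(z-c[2])/r[2]
def proj(d,X):
    p=np.array(d['R'])@np.array(X)+np.array(d['t']); return p[:2]/p[2]*d['f']+[d['cx'],d['cy']]
E
python3 - <<'E'
from h import *
import pickle
for n in('scene','top'):
    d=cam(n); cv2.imwrite(f'pics/{n}0.png',d['image']); pickle.dump(d,open(n+'0.pkl','wb'))
    print(n,d['vertical_fov'],d['cx'],d['cy'],-np.array(d['R']).T@d['t'],np.array(d['R'])[2])
o=ctrl.get_obs(); print(o['t'],o['tool_pos'],o['tool_rot'],ctrl.finger_overhang)
E
```

```text
scene 54.280079743946054 322.29876818362607 201.62215423019515 [ 0.1181256  -0.46700161  0.70825357] [ 0.53138372  0.36509009 -0.76442172]
top 43.96251266289288 324.72039024450123 195.75774836312345 [ 0.4021322  -0.18108131  0.95612938] [ 0.19779353 -0.01016468 -0.980191  ]
0.1 [0.16279171 0.60299696 0.30279785] [-4.13072226e-01 -3.11383466e+00  2.79015591e-03] 0.0726
```

View pics/scene0.png

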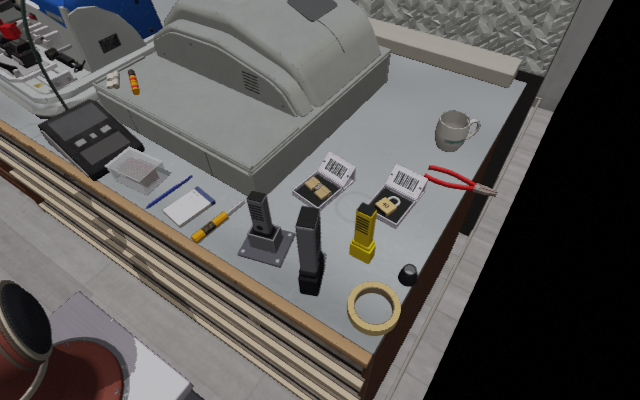

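View pics/top0.png

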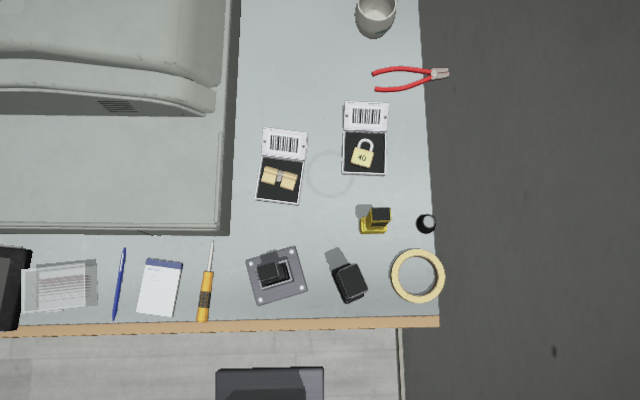

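Candidates for the scanner are the grey one in the holder (scene 260,215; top 270,272), the larger dark one standing free (scene 310,250; top 350,280) and the yellow one (scene 363,235; top 376,218). By the description it's the grey one in the holder. The padlock stand is the right-hand one, with its label at top (366,116). I'll check both in one crop.

```bash
python3 - <<'E'
from h import *
import pickle
t=pickle.load(open('top0.pkl','rb'))['image'];s=pickle.load(open('scene0.pkl','rb'))['image']
r=lambda a:cv2.resize(a,(400,300),interpolation=cv2.INTER_CUBIC)
a=np.vstack([np.hstack([r(t[237:312,230:330]),r(t[95:185,305:425])]),np.hstack([r(s[185:275,215:335]),r(s[150:240,345:465])])])
cv2.imwrite('pics/crop.png',a)
E
```

```text
(no output)
```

View pics/crop.png

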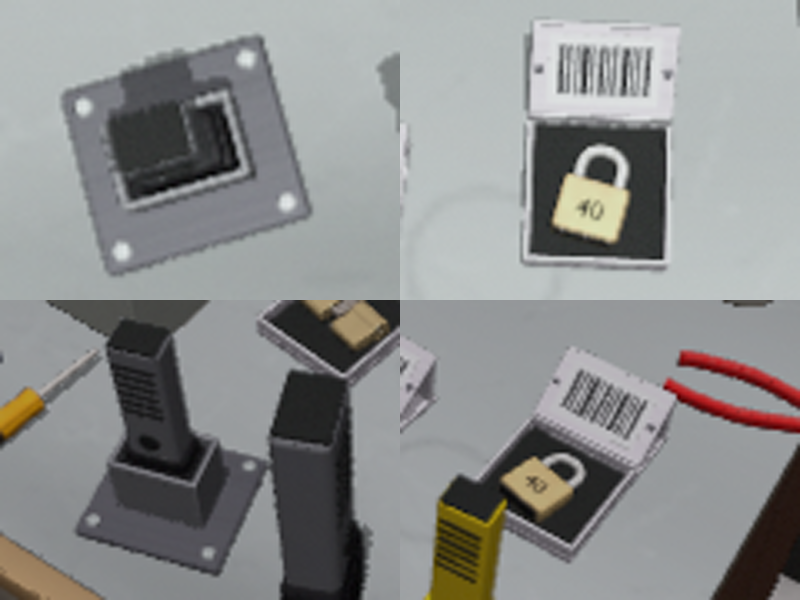

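The crop confirms both choices. The small grey scanner stands in the grey pocket, and the right-hand stand carries the padlock, with its label centre at about top (366,116). Next I'll measure poses.

```bash
python3 - <<'E'
from h import *
import pickle
T=pickle.load(open('top0.pkl','rb'));S=pickle.load(open('scene0.pkl','rb'))
def pts(d,c,o,s,z): return np.array([onz(d,o[0]+u/s,o[1]+v/s,z) for u,v in c])
def rect(n,P):  # order TL,TR,BR,BL in the top view
    yv=(P[0]-P[1]+P[3]-P[2])[:2]; xv=(P[0]-P[3]+P[1]-P[2])[:2]
    print(n,P[:,:2].mean(0).round(4),'yaw x',np.degrees(np.arctan2(xv[1],xv[0])).round(1),'yaw y-90',np.degrees(np.arctan2(yv[1],yv[0])).round(1)-90,'size',np.linalg.norm(xv)/2,np.linalg.norm(yv)/2)
rect('holder top',pts(T,[(63,95),(260,37),(312,215),(110,273)],(230,237),4,.008))
rect('holder scene',pts(S,[(77-0,525-300),(163,430-300),(268,462-300),(220,575-300)],(215,185),10/3,.008))
rect('butt top',pts(T,[(108,112),(184,98),(194,155),(118,175)],(230,237),4,.163))
rect('tray top',pts(T,[(125,122),(272,125),(267,268),(122,262)],(305,95),10/3,.017))
q=[(158,45),(252,50),(250,97),(156,93)]
rect('bars top',pts(T,q,(305,95),10/3,.034))
rect('plate top(z34)',pts(T,[(132,20),(280,27),(275,122),(128,115)],(305,95),10/3,.034))
rect('bars scene',pts(S,[(175,70),(245,104),(225,140),(160,108)],(345,150),10/3,.034))
rect('plate scene',pts(S,[(172,47),(283,98),(243,167),(133,113)],(345,150),10/3,.034))
E
```

```text
holder top [ 0.4417 -0.0964] yaw x 15.4 yaw y-90 14.799999999999997 size 0.08674821677492289 0.09750808631170915
holder scene [ 0.4442 -0.1026] yaw x 102.2 yaw y-90 -261.3 size 0.08896785793395855 0.08808190819749113
butt top [ 0.4431 -0.0963] yaw x 9.5 yaw y-90 11.200000000000003 size 0.023937889845169705 0.030652453966504713
tray top [ 0.6756 -0.2701] yaw x -3.8 yaw y-90 -3.0999999999999943 size 0.08685284315317729 0.08627728437228173
bars top [ 0.7454 -0.2758] yaw x -4.6 yaw y-90 -4.099999999999994 size 0.02954505442038328 0.05540806642254227
plate top(z34) [ 0.7457 -0.2757] yaw x -4.9 yaw y-90 -4.099999999999994 size 0.05911321513248681 0.08694912951249611
bars scene [ 0.7439 -0.2753] yaw x 7.7 yaw y-90 -3.5999999999999943 size 0.03939681633032085 0.05397437942201258
plate scene [ 0.7463 -0.2789] yaw x 3.7 yaw y-90 -2.799999999999997 size 0.07430292881373511 0.08743690306677662
```

Emit:
drive_tool --rows '[[[-0.0283,-0.0376,0],0],[[-0.0283,-0.0376,0],0],[[-0.0283,-0.0376,0],0],[[-0.0283,-0.0376,0],0],[[-0.0283,-0.0376,0],0],[[-0.0283,-0.0376,0],0],[[-0.0283,-0.0376,0],0],[[-0.0283,-0.0376,0],0]]' --jaw 0

```text
t: 0.9
tool_pos: [0.303, 0.2522, 0.3035]
tool_rot: [0.412, 3.114, -0.0]
contact_force: [1.0, 0.1, 0.6]
opening: 0.0856
grip_force: 0.0
```

Emit:
drive_tool --rows '[[[-0.0283,-0.0376,0],0],[[-0.0283,-0.0376,0],0],[[-0.0283,-0.0376,0],0],[[-0.0283,-0.0376,0],0],[[-0.0283,-0.0376,0],0],[[-0.0283,-0.0376,0],0],[[-0.0283,-0.0376,0],0],[[-0.0283,-0.0376,0],0]]'

```text
t: 1.7
tool_pos: [0.4433, -0.0976, 0.3036]
tool_rot: [-0.414, -3.114, -0.0]
contact_force: [-0.3, 1.7, 0.1]
opening: 0.0855
grip_force: 0.0
```

Emit:
drive_tool --rows '[[[0,0,0],-0.13],[[0,0,0],-0.13],[[0,0,0],-0.13],[[0,0,0],-0.14],[[0,0,0],0],[[0,0,0],0]]'

```text
t: 2.3
tool_pos: [0.4431, -0.0954, 0.3036]
tool_rot: [0.412, -3.114, -0.0]
contact_force: [0.9, -0.3, 0.2]
opening: 0.0855
grip_force: 0.0
```

```bash
cat >> h.py <<'E'
def go(target,yaw_y=None):
    o=ctrl.get_obs(); R=Ro.from_rotvec(o['tool_rot']).as_matrix()
    print('pos',np.round(o['tool_pos'],4),'yangle',np.degrees(np.arctan2(R[1,1],R[0,1])).round(2),'z',R[:,2].round(4),'shift in tool',(R.T@(np.array(target)-o['tool_pos'])).round(4),'t',o['t'],'open',o['opening'])
E
python3 - <<'E'
from h import *
import pickle
go([.442,-.0965,.182])
T=pickle.load(open('top0.pkl','rb'));S=pickle.load(open('scene0.pkl','rb'))
print(onz(S,362,258,0), ray(T,378,213))
for z in(.1,.15,.2): print(z,onz(T,378,213,z),onz(S,367,209,z))
for z in(.1,.15,.2,.25): print('blk',z,onz(T,350,273,z),onz(S,308,215,z))
d=cam('scene');cv2.imwrite('pics/s1.png',d['image'])
E
```

```text
pos [ 0.4431 -0.0954  0.3036] yangle 105.09 z [-5.e-04  2.e-04 -1.e+00] shift in tool [ 0.0013 -0.0008  0.1216] t 2.3 open 0.085508758157422
[ 5.25707423e-01 -2.85194193e-01  1.11022302e-16] (array([ 0.4021322 , -0.18108131,  0.95612938]), array([ 0.16116516, -0.1169009 , -0.9864754 ]))
0.1 [ 0.54200212 -0.28253573  0.1       ] [ 0.57314969 -0.26252658  0.1       ]
0.15 [ 0.53383338 -0.27661055  0.15      ] [ 0.53574555 -0.27933495  0.15      ]
0.2 [ 0.52566464 -0.27068537  0.2       ] [ 0.4983414  -0.29614332  0.2       ]
blk 0.1 [ 0.43925313 -0.22999825  0.1       ] [ 0.49666932 -0.17173534  0.1       ]
blk 0.15 [ 0.43708518 -0.22714138  0.15      ] [ 0.46555206 -0.19600698  0.15      ]
blk 0.2 [ 0.43491723 -0.22428452  0.2       ] [ 0.4344348  -0.22027863  0.2       ]
blk 0.25 [ 0.43274928 -0.22142765  0.25      ] [ 0.40331753 -0.24455027  0.25      ]
```

Emit:
drive_tool --rows '[[[0.0005,0,0.03],0],[[0.0005,0,0.03],0],[[0,0,0.03],0],[[0,0,0.02],0],[[0,0,0.0115],0],[[0,0,0],0],[[0,0,0],0]]'

```text
t: 3.05
tool_pos: [0.4428, -0.0959, 0.1833]
tool_rot: [-0.416, 3.113, -0.001]
contact_force: [-0.1, 0.4, -0.4]
opening: 0.0852
grip_force: 0.0
```

Emit:
drive_tool --rows '[[[0,0,0],0],[[0,0,0],0],[[0,0,0],0],[[0,0,0],0],[[0,0,0],0],[[0,0,0],0],[[0,0,0],0],[[0,0,0],0]]' --jaw 1 --grip_force 40

```text
t: 3.85
tool_pos: [0.4426, -0.0957, 0.1831]
tool_rot: [-0.417, 3.113, 0.0]
contact_force: [-1.2, 1.5, 5.5]
opening: 0.0337
grip_force: 41.9
```

Emit:
drive_tool --rows '[[[0,0,-0.01],0],[[0,0,-0.015],0],[[0,0,-0.015],0],[[0,0,-0.015],0],[[0,0,-0.015],0],[[0,0,0],0],[[0,0,0],0]]'

```text
t: 4.55
tool_pos: [0.4424, -0.0958, 0.2528]
tool_rot: [-0.417, 3.113, -0.001]
contact_force: [0.5, 0.3, -2.1]
opening: 0.0334
grip_force: 41.3
```

```bash
python3 - <<'E'
from h import *
go([0,0,0])
a=cam('scene')['image'][130:280,200:400]; b=cam('top')['image'][200:350,200:400]
cv2.imwrite('pics/lift.png',np.hstack([cv2.resize(x,(400,300),interpolation=cv2.INTER_CUBIC) for x in(a,b)]))
E
```

```text
pos [ 0.4424 -0.0958  0.2528] yangle 105.25 z [ 8.e-04 -4.e-04 -1.e+00] shift in tool [0.4018 0.209  0.2524] t 4.55 open 0.03343652989075088
```

View pics/lift.png

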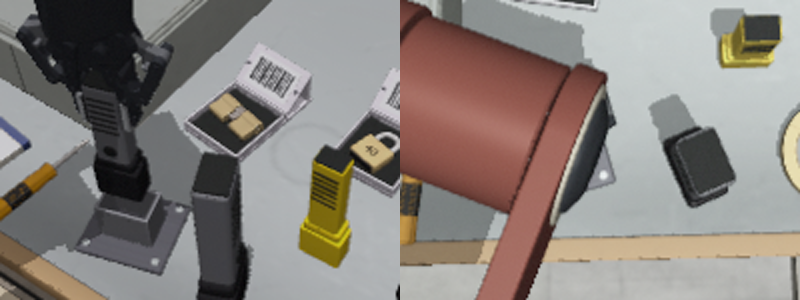

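The scanner is held upright just clear of the pocket (crop 110,130). The top view is blocked by the arm. Before tilting the scanner on the holder's rear rim, I'll check clearance to the machine's corner.

```bash
python3 - <<'E'
from h import *
import pickle
T=pickle.load(open('top0.pkl','rb'));S=pickle.load(open('scene0.pkl','rb'))
for z in(0,.08,.1): print(z,onz(T,232,235,z).round(3),onz(T,216,229,z).round(3),onz(S,249,192,z).round(3),onz(S,247,180,z).round(3))
E
```

```text
0 [ 0.522 -0.01   0.   ] [0.534 0.021 0.   ] [ 0.54   0.038 -0.   ] [ 0.568  0.069 -0.   ]
0.08 [ 0.512 -0.024  0.08 ] [0.523 0.004 0.08 ] [ 0.492 -0.019  0.08 ] [0.517 0.008 0.08 ]
0.1 [ 0.509 -0.028  0.1  ] [0.52 0.   0.1 ] [ 0.48  -0.033  0.1  ] [ 0.504 -0.007  0.1  ]
```

Emit:
drive_tool --rows '[[[-0.015,0,0],0],[[-0.015,0,0],0],[[-0.015,0,0],0],[[0,0,0],0],[[0,0,0.012],0],[[0,0,0.012],0],[[0,0,0.012],0],[[0,0,0.012],0],[[0,0,0],0]]'

```text
t: 5.55
tool_pos: [0.484, -0.0836, 0.2013]
tool_rot: [0.416, -3.109, -0.003]
contact_force: [0.0, -0.0, -1.5]
opening: 0.0337
grip_force: 41.2
```

Emit:
drive_tool --rows '[[[0.006,0,0],0],[[0.005,0,0],0],[[0.008,0,0],0],[[0.0085,0,0],0],[[0.0085,0,0.001],0],[[0.008,0,0.001],0],[[0.008,0,0.002],0],[[0,0,0],0]]' --grip_force 20

```text
t: 6.35
tool_pos: [0.4359, -0.0976, 0.2021]
tool_rot: [-0.415, 3.109, -0.001]
contact_force: [1.9, 2.8, 0.3]
opening: 0.0332
grip_force: 41.0
```

```bash
python3 - <<'E'
from h import *
go([0,0,0])
a=cam('scene')['image'][110:290,180:420]
cv2.imwrite('pics/tilt1.png',cv2.resize(a,(720,540),interpolation=cv2.INTER_CUBIC))
E
```

```text
pos [ 0.4359 -0.0976  0.2021] yangle 105.22 z [ 4.6e-03  2.0e-04 -1.0e+00] shift in tool [0.3959 0.2088 0.2001] t 6.35 open 0.03317165220168162
```

View pics/tilt1.png

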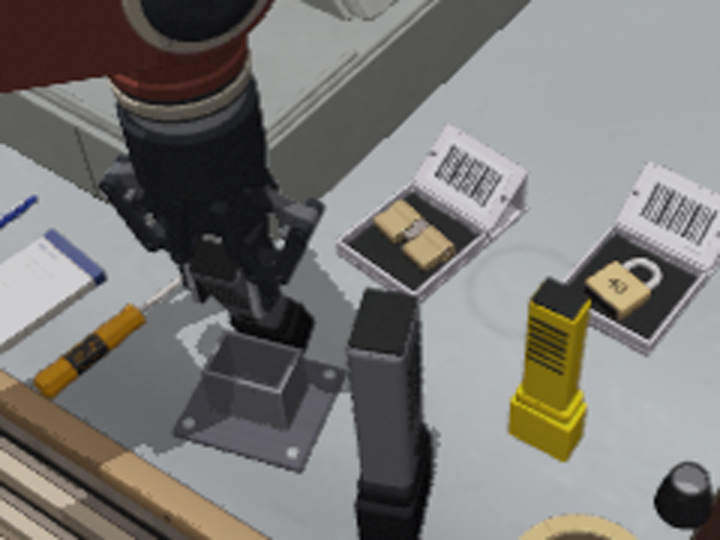

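The scanner is tilting over the rear rim: its nose is behind the pocket at crop (275,325), at an estimated 24°. I'll continue to 37°, then grip firmly.

Emit:
drive_tool --rows '[[[0.005,0,0.0015],0],[[0.005,0,0.002],0],[[0.005,0,0.002],0],[[0.005,0,0.0025],0],[[0,0,0],0],[[0,0,0],0]]'

```text
t: 7.0
tool_pos: [0.4159, -0.1033, 0.1923]
tool_rot: [0.416, -3.113, 0.002]
contact_force: [1.9, -0.4, 1.9]
opening: 0.0333
grip_force: 41.0
```

Emit:
drive_tool --rows '[[[0,0,0],0],[[0,0,0],0],[[0,0,0],0],[[-0.008,0,-0.005],0],[[-0.008,0,-0.02],0],[[0,0,-0.03],0],[[0,0,-0.03],0],[[0,0,0],0]]' --grip_force 80

```text
t: 7.8
tool_pos: [0.4331, -0.099, 0.2814]
tool_rot: [-0.417, 3.109, -0.005]
contact_force: [1.3, -0.2, -0.5]
opening: 0.0335
grip_force: 80.8
```

```bash
python3 - <<'E'
from h import *
go([.619,-.267,.256])
E
```

```text
pos [ 0.4331 -0.099   0.2814] yangle 105.28 z [ 0.0046 -0.0023 -1.    ] shift in tool [-0.1349 -0.211   0.0266] t 7.8 open 0.03346853354716911
```

Emit:
drive_tool --rows '[[[-0.01,-0.016,0],0],[[-0.02,-0.031,0],0],[[-0.025,-0.039,0],0],[[-0.025,-0.039,0],0],[[-0.025,-0.039,0],0],[[-0.02,-0.031,0],0],[[-0.01,-0.016,0],0],[[0,0,0],0]]'

```text
t: 8.6
tool_pos: [0.6177, -0.2677, 0.2738]
tool_rot: [0.415, -3.11, -0.004]
contact_force: [-1.2, -0.9, -2.2]
opening: 0.0329
grip_force: 80.6
```

Emit:
drive_tool --rows '[[[0,0,0],0.06],[[0,0,0],0.1],[[0,0,0],0.1],[[0,0,0],0.077],[[0,0,0],0],[[0,0,0],0]]'

```text
t: 9.2
tool_pos: [0.6167, -0.2658, 0.2761]
tool_rot: [-0.108, -3.137, -0.002]
contact_force: [-0.8, -0.6, -1.4]
opening: 0.033
grip_force: 80.7
```

```bash
python3 - <<'E'
from h import *
import pickle
go([.619,-.267,.256])
d=cam('scene'); e=cam('top'); pickle.dump((d,e),open('aim.pkl','wb'))
a=d['image'][60:240,280:520]; b=e['image'][40:220,240:480]
cv2.imwrite('pics/aim1.png',np.hstack([cv2.resize(x,(400,300),interpolation=cv2.INTER_CUBIC) for x in(a,b)]))
E
```

```text
pos [ 0.6167 -0.2658  0.2761] yangle 86.06 z [-0.0023  0.0013 -1.    ] shift in tool [-0.0025 -0.0011  0.0201] t 9.2 open 0.032998303215064785
```

View pics/aim1.png

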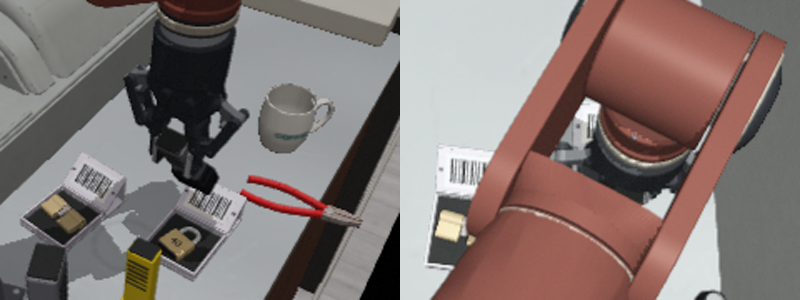

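The scanner now hangs over the padlock label, tilted nose forward (scene crop 210,180). I'll check its tilt in a close crop, with the predicted nose and butt corners marked.

```bash
python3 - <<'E'
from h import *
import pickle
d,e=pickle.load(open('aim.pkl','rb')); o=ctrl.get_obs()
P=np.array(o['tool_pos'])+[0,0,-.054]; ya=np.radians(86.06)
y=np.array([np.cos(ya),np.sin(ya),0]); f=np.array([y[1],-y[0],0])
sc=6;x0,y0=355,115
im0=cv2.resize(d['image'][y0:y0+75,x0:x0+65],None,fx=sc,fy=sc,interpolation=cv2.INTER_CUBIC); im=im0.copy()
th=np.radians(37); a=np.cos(th)*np.array([0,0,1])-np.sin(th)*f; b=np.cross(y,a)
for s,hx,hy,c in((0,14,24,(0,0,255)),(44,14,24,(0,255,255)),(155,12,17,(0,255,0))):
    q=[]
    for i,j in((-1,-1),(1,-1),(1,1),(-1,1)):
        X=P+a*(s-121)/1e3+b*i*hx/1e3+y*j*hy/1e3; q.append((proj(d,X)-[x0-.5,y0-.5])*sc)
    cv2.polylines(im,[np.int32(q)],True,c,1)
cv2.imwrite('pics/aim2.png',np.hstack([im0,im]))
E
```

```text
(no output)
```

View pics/aim2.png

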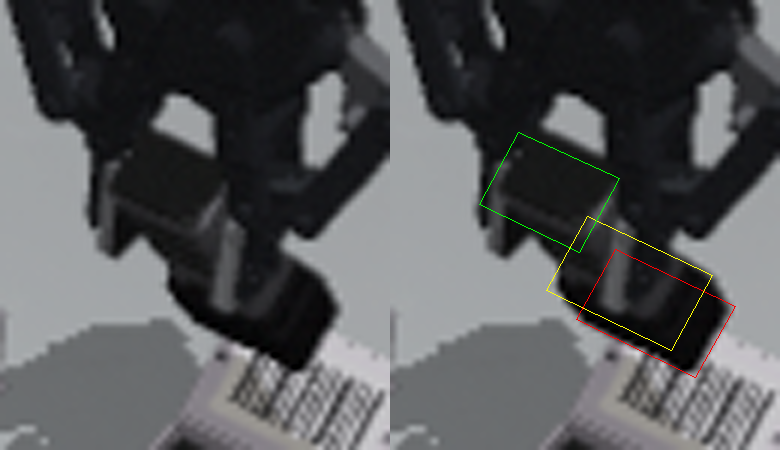

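```bash
python3 - <<'E'
from h import *
import pickle
d,e=pickle.load(open('aim.pkl','rb'))
im=d['image'][128:183,365:417].astype(float)/255
im=np.uint8(255*np.clip(im*1.3,0,1)**.45)
cv2.imwrite('pics/aim3.png',cv2.resize(im,None,fx=10,fy=10,interpolation=cv2.INTER_CUBIC))
E
```

```text
(no output)
```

View pics/aim3.png

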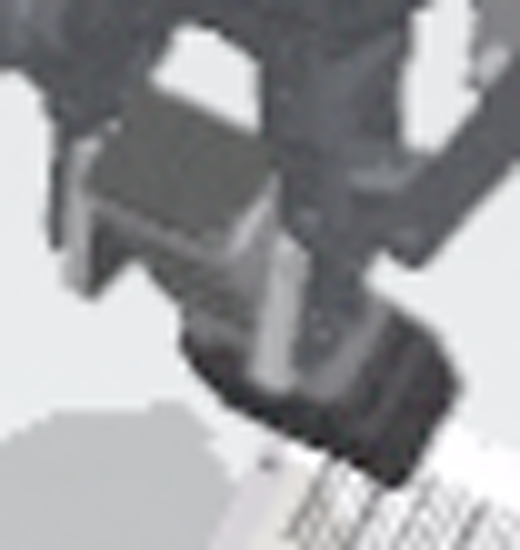

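The butt face corners are at about crop (148,88), (275,140), (210,245) and (85,190). The nose corners are at (460,385), (400,487) and (220,400). I'll fit the tilt to these points.

```bash
cat > fit.py <<'E'
from h import *
import pickle
from scipy.optimize import least_squares
L=np.array([.745,-.2757,.034])
def frame(o,th,om=0):
    R=Ro.from_rotvec(o['tool_rot']).as_matrix(); y=R[:,1].copy(); y[2]=0; y/=np.linalg.norm(y)
    if y[1]<0:y=-y
    f=np.array([y[1],-y[0],0]); a=np.cos(th)*np.array([0,0,1])-np.sin(th)*f
    return y,a,np.cross(y,a),R
def fit(d,o,obs,w):
    P=np.array(o['tool_pos'])+[0,0,-.054]
    def res(p,full=0):
        y,a,b,R=frame(o,p[0]); out=[]
        for k in obs:
            s,i,j=k; hx,hy=(12,17) if s==155 else (14,24)
            X=P+p[1:4]+a*(s/1e3-.121+p[4])+b*i*hx/1e3+y*j*hy/1e3
            out+=list((proj(d,X)-obs[k])*w.get(k,1))
        return np.array(out+([] if full else list(p[1:4]/.002)+[p[4]/.003]))
    r=least_squares(res,[.6,0,0,0,0]); p=r.x
    print('theta',np.degrees(p[0]),'sd',np.degrees(np.sqrt(np.linalg.inv(r.jac.T@r.jac)[0,0])),'off mm',p[1:]*1e3,'res',res(p,1).round(1))
    y,a,b,R=frame(o,p[0]); nose=P+p[1:4]+a*(p[4]-.121)
    print('nose',nose,'a',a,'want nose at', L+.09*a, 'shift tool',R.T@(L+.09*a-nose))
E
python3 - <<'E'
from fit import *
d,e=pickle.load(open('aim.pkl','rb')); o=ctrl.get_obs()
P=np.array(o['tool_pos'])+[0,0,-.054]; y,a,b,R=frame(o,.64)
for s in(0,155):
  for i in(-1,1):
    for j in(-1,1): print(s,i,j,((proj(d,P+a*(s/1e3-.121)+b*i*.013+y*j*.02)-[365,128])*10).round())
E
```

```text
0 -1 -1 [389. 485.]
0 -1 1 [223. 404.]
0 1 -1 [450. 375.]
0 1 1 [283. 296.]
155 -1 -1 [223. 297.]
155 -1 1 [ 27. 203.]
155 1 -1 [296. 163.]
155 1 1 [99. 73.]
```

```bash
python3 - <<'E'
from fit import *
d,e=pickle.load(open('aim.pkl','rb')); o=ctrl.get_obs()
c={(0,-1,-1):(400,487),(0,-1,1):(220,400),(0,1,-1):(460,385),(155,-1,-1):(210,245),(155,-1,1):(85,190),(155,1,-1):(275,140),(155,1,1):(148,88)}
obs={k:np.array(v)/10+[365,128] for k,v in c.items()}
fit(d,o,obs,{(0,-1,1):.4,(155,1,-1):.5})
E
```

```text
theta 34.96174298630221 sd 0.6278941116722282 off mm [ 3.04396884 -0.62814274  1.4249721  -1.34380018] res [ 0.5  1.5 -0.5  0.2  1.2 -0.1  1.7  2.1 -2.5 -0.3  1.   0.2 -2.  -2. ]
nose [ 0.68995643 -0.27171424  0.12388275] a [-0.57164748  0.03977175  0.81953484] want nose at [ 0.69355173 -0.27212054  0.10775814] shift tool [-0.00363599 -0.00016553  0.01611976]
```

Emit:
drive_tool --rows '[[[-0.001,0,0.005],0],[[-0.001,0,0.006],0],[[-0.001,0,0.0055],0],[[0,0,0],0],[[0,0,0],0],[[0,0,0],0],[[0,0,0],0],[[0,0,0],0],[[0,0,0],0],[[0,0,0],0]]'

```text
t: 10.3
tool_pos: [0.6204, -0.2669, 0.261]
tool_rot: [0.111, 3.139, -0.0]
contact_force: [-0.2, -0.2, -2.7]
opening: 0.0331
grip_force: 80.7
```

```bash
python3 - <<'E'
from fit import *
go([.6197,-.266,.2596]); o=ctrl.get_obs(); print(o['dq'],o['grip_force'])
d=cam('scene'); pickle.dump((d,o),open('aim4.pkl','wb'))
im=d['image'][128:188,365:425].astype(float)/255
im=np.uint8(255*np.clip(im*1.2,0,1)**.5)
cv2.imwrite('pics/aim4.png',cv2.resize(im,None,fx=10,fy=10,interpolation=cv2.INTER_CUBIC))
E
```

```text
pos [ 0.6204 -0.2669  0.261 ] yangle 85.94 z [ 2.e-04 -1.e-04 -1.e+00] shift in tool [0.0008 0.0009 0.0014] t 10.3 open 0.033075665151478
[-3.03355232e-04  2.38782781e-03  5.38697905e-05 -3.26320201e-04
 -2.49531096e-04 -3.57400024e-04] 80.6677758693695
```

View pics/aim4.png

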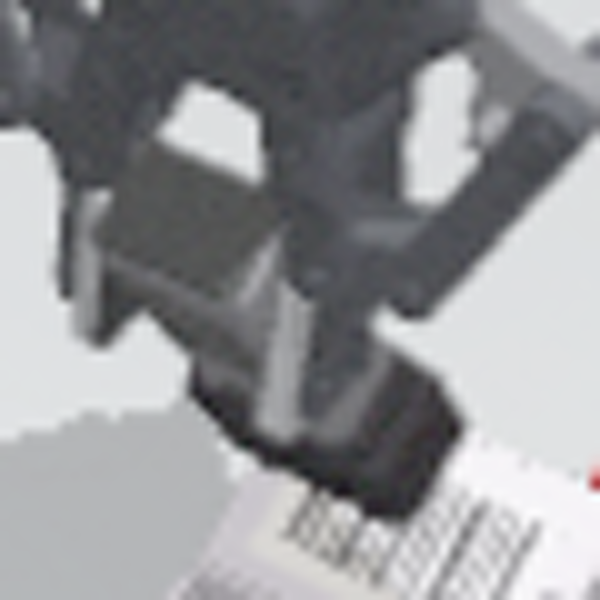

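The scanner is steady at the aim pose. Butt corners are (155,138), (280,190), (225,300) and (95,240); nose corners are (405,520) and (462,420). One last fit.

```bash
sed -i 's/(12,17) if/(10.5,14.5) if/' fit.py; python3 - <<'E'
from fit import *
d,o=pickle.load(open('aim4.pkl','rb'))
c={(0,-1,-1):(405,520),(0,1,-1):(462,420),(155,-1,-1):(225,300),(155,-1,1):(95,240),(155,1,-1):(280,190),(155,1,1):(155,138)}
obs={k:np.array(v)/10+[365,128] for k,v in c.items()}
fit(d,o,obs,{})
E
```

```text
theta 35.38097483481564 sd 0.637616875538122 off mm [ 3.56128712 -0.92600394  2.40896436 -0.29409059] res [ 0.4  1.6  1.3 -0.  -0.2  0.3 -1.2 -0.4  0.2  0.8 -1.4 -0.5]
nose [ 0.69402639 -0.27281127  0.11054526] a [-0.57755998  0.04095848  0.8153201 ] want nose at [ 0.6930196  -0.27201374  0.10737881] shift tool [0.00106118 0.00072457 0.00316623]
```

Emit:
drive_tool --rows '[[[0.0005,0.0005,0.002],0],[[0,0,0],0],[[0,0,0],0],[[0,0,0],0],[[0,0,0],0],[[0,0,0],0],[[0,0,0],0],[[0,0,0],0],[[0,0,0],0],[[0,0,0],0]]'

```text
t: 11.35
tool_pos: [0.6199, -0.2664, 0.2589]
tool_rot: [-0.111, -3.14, -0.0]
contact_force: [0.5, -0.1, -2.1]
opening: 0.0332
grip_force: 80.7
```

```bash
python3 - <<'E'
from h import *
go([.62,-.267,.259]); print(ctrl.finish_job())
E
```

```text
pos [ 0.6199 -0.2664  0.2589] yangle 85.94 z [-1.e-04  0.e+00 -1.e+00] shift in tool [-0.0001 -0.0006 -0.0001] t 11.35 open 0.033190581144999946
the job is handed in; nothing more can be done
None
```

I handed the job in at 11.4 s, with the scanner held steady and aimed at the middle of the padlock stand's label from about 9 cm, tilted about 35–36° by camera estimate (37° is square) with its scan line level; neither stand was touched.

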